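Refit the hotplate's control knob

TASK

The control knob has come off the countertop hotplate. First turn the rotary isolator fully to off, then pick up the knob, turn it so that its D-shaped hole matches the hotplate's D-shaped spindle, push it fully home on the spindle, and finish while still holding the knob pressed well down against the spindle's spring (do not let go). Leave the pan, the shaker and the spatula where they are.

Things in the scene. Friction and masses are not known exactly. Their poses are not given: they have to be found in the camera images.
- isolator_handle (a joint): Isolator handle angle, rad. 0 = off (hard stop), 1.047 = on (hard stop); grows as the handle turns clockwise seen from above, so off is reached by turning it anticlockwise. Starts at or near on. Vertical axis through isolator_grip. Turns with about 0.12 N m of friction, no spring; stays where it is left.
- isolator_grip (a point): Point on the isolator handle's vertical turning axis, at gripping height. The black handle has a round plate (60 mm diameter, 8 mm high) and across it an upright bar 64 mm long, 15 mm wide, its top 12 mm above this point, 36 mm above the box. The point turns with the handle: x runs along the bar to its end marked by a pale line, z up.
- isolator: Fixed grey isolator box, 100 x 100 x 70 mm high, standing on the counter; the handle is in the middle of its top. Origin under its centre. A pale mark on its top lies towards its +x; the handle's marked end points at it when off.
- knob_center (a point): Centre of the loose black control knob, 21 mm above its underside. It stands upright on the counter, hole down. Round skirt 52 mm diameter, 18 mm high; on it an upright grip bar 48 mm long (along x), 16 mm wide, from 18 to 42 mm above the underside. z up along its axis; x points to the pointer. Mass about 70 g.
- knob_pointer (a point): Tip of the knob's pointer, a small nose with a pale line that sticks out 8 mm past the skirt, 34 mm from the axis along x, its top level with the skirt's. The hole's flat is on this side.
- knob_hole (a point): Centre of the mouth of the D-shaped blind hole in the knob's underside, on its axis: 13.6 mm diameter, 14 mm deep, its flat 3.8 mm from the axis on the pointer (+x) side. 21 mm below the knob's centre.
- spindle_tip (a point): Centre of the top of the hotplate's upright steel D-shaft; moves with it. 12 mm diameter, one flat 3 mm from the axis, top 2.5 mm tapered in by 2 mm. x points out of the flat: the knob fits when its x (pointer) points the same way. z up. Stands 24 mm above a 62 mm aluminium disc; does not turn. With the knob fully home the roof of its hole rests on this point, 7 mm below the knob's centre.
- hotplate: Fixed countertop hotplate: steel box 320 (x) x 260 x 90 mm high, origin under its centre; the spindle stands on the flat deck on its robot side, on a 3 mm disc. A round black cooking plate farther back rises to 102 mm, its edge at least 50 mm from the shaft.
- spindle (a joint): How far the spindle is pressed down, m: 0 = up, 0.006 = bottom stop. Spring: 3 N to start moving, about 10 N at the bottom; springs back up when released.
- pan: Bystander: open steel pan 110 x 170 x 65 mm high, origin under its centre. Leave alone.
- shaker: Bystander: round clear shaker 54 mm diameter, 110 mm high, origin under its centre. Leave alone.
- spatula: Bystander: kitchen spatula lying on a blue cutting board, 240 mm long, origin at its middle. Leave alone.
There are look-alikes about, which are no part of the job. What is shaped like the part that bears knob_center but yellow is not meant. Of the things that look like the isolator, the smaller one is meant.

How it is judged:
On the way, in this order (a step that is already met when the one before it is completed fails the run):
1. the isolator is turned to off (value of joint isolator_handle below 0.1 rad), for 0.2 s.
2. the knob is picked up from the counter (height (world z) of knob_center above 0.05 m and contact force between the fingers and knob above 1 N), for 0.2 s.
3. the knob is fully home on the spindle, key to flat (horizontal distance between knob_center and spindle_tip below 0.004 m and z of knob_center in the frame of spindle_tip below 0.0095 m and angle between the x axis of knob_center and the x axis of spindle_tip, either way round below 0.25 rad), for 0.1 s.
At the end, for the whole second after the job is handed in: Isolator within 0.12 rad of off; knob upright (0.15 rad) and fully home on the spindle (hole roof within 2.5 mm of its top, axes within 4 mm, key within 0.25 rad of the flat), still held by the fingers (over 2 N) and keeping the spindle pressed down by more than 3 of its 6 mm (all of step 3 and value of joint isolator_handle below 0.12 rad and angle between knob_center's own z axis and vertical below 0.15 rad and value of joint spindle above 0.003 m and contact force between the fingers and knob above 2 N and linear speed of knob below 0.02 m/s); the arm keeps its last pose, push and grip.
It fails at once if the pan was disturbed (distance of pan from where it was at the start of the episode above 0.03 m).
It fails at once if the shaker was disturbed (distance of shaker from where it was at the start of the episode above 0.03 m or angle between shaker's own z axis and vertical above 0.5 rad).
It fails at once if the spatula was disturbed (distance of spatula from where it was at the start of the episode above 0.04 m).
It also fails if it takes over 61 s, if anything falls off the work surface, if the arm or the gripper's body presses on something with over 40 N, if the wrist force passes 120 N, or if a joint passes its speed limit or range.

ROBOT

A 6-joint arm with a two-finger parallel gripper is mounted at the origin on the work surface. World frame = base frame: x ahead of the robot, y to its left, z up, the work surface at z = 0. Lengths are in m, angles in rad, forces in N, time in s.
With the tool pointing down it reaches from about 0.375 to 0.925 m from the base axis. Payload 5.7 kg.
Tool frame: the origin (TCP) lies at the very end of the fingers, on their centre line; the grasp point (between the pads) lies 19 mm behind it; z points along the fingers, x is the direction in which the jaws open and shut, and the axes are right-handed (so a half turn about z gives the same grasp; the last joint's range is limited). The gripper opens to 85 mm and grips with 20 to 120 N. Pads are 22 mm wide; open, the fingers measure 114 mm over their backs; the gripper's body (76 mm by 85 mm) begins 54 mm behind the grasp point. The pads swing forward as they close: fully open they stand 13 mm farther back than shut.
Start: joints at [-0.115, 0.359, 1.51, -0, 1.272, -0.115], TCP at [0.6, -0, 0.231] pointing down, gripper open.
Joint ranges: [-2.97, 2.97], [-1.01, 2.36], [0.21, 2.38], [-0.96, 4.11], [0.2, 2.71], [-2.98, 2.98]. Speed limits (rad/s): [2.39, 2.39, 3.14, 3.14, 3.14, 3.14].

INTERFACE

Orientations are given as a unit quaternion [x, y, z, w].
In Python, from bench import state, capture, camera_model, job_done gives the robot as it stands.
- The arm moves only by the tool apply_moves, never from a script. Its argument "series" is a list of rows, each an object of numbers: "rx", "ry", "rz": the turn, a rotation vector about the tool's x, y, z in rad; "tx", "ty", "tz": the shift along the tool's x, y, z in mm; "claw": the opening in per cent of the stroke, from 0 (shut) to 100 (fully open). In form: [{"rx": .., "ry": .., "rz": .., "tx": .., "ty": .., "tz": .., "claw": ..}, ...]. A call has exactly 5 rows; each row is the pose to reach, as a shift and turn from the pose commanded when the call began, along the tool's axes at that moment; what a row does not reach only later rows make up. A row lasts 1/8 s, in which the tool goes at most 62.5 mm and 10.7 degrees, less where a joint would pass 70% of its speed; a pose out of reach is approached as far as the arm can. A call with a gripper value outside its range is refused whole. The fingers move at their own pace and stop on an object; "force" is the grip in N (left out, the last holds). Time passes only in rows, so rows that repeat a pose let the fingers close, or fill a call up. It gives the time, the measured TCP pose, the force and the opening at its end, in the units of the state.
- state(): the state, without advancing time (a new reading comes with each control period).
- capture(name): name is "scene" or "side" or "wrist"; returns (picture, depth): 400x640x3 uint8, blue, green, red; 400x640 float32, m along the optical axis (not along the pixel's ray), 0 where there is no reading.
- camera_model(name): a dict with "mtx" (3x3 intrinsics, pixels), "D" ([k1, k2, p1, p2, k3] as OpenCV has them; the pictures are not rectified), "rvec" (rotation vector, rad) and "tvec" (3), from world to camera coordinates, as OpenCV has them. Camera axes: x right, y down, z forward; pixel columns grow to the right and rows downward; lengths in m; the calibration is good to about 2 mm. A picture is of the moment at which its call begins: read the wrist's pose just before it. camera_model takes no time and is no camera call; for the wrist camera it gives the pose at the moment of the call.
- job_done(): hands the job in, once; it reports no verdict.
The state is a dict: "time": time; "joint_positions": joint angles; "qd": joint speeds; "effort": joint torques, N m; "position": TCP position; "eef_rot": TCP orientation; "contact_force": force on the tool from outside, world axes, zero at the start; "ft_torque": the same for the moment, N m; "opening": finger opening in m.
Only numpy, scipy, OpenCV 4.12 (cv2) and the standard library are available. Lean on these libraries where they do the work, as an engineer would, in place of code of your own. Each camera call takes 0.05 s, during which the arm holds its last target. There are 200 camera calls.

## Working session

There is one attempt and no reset: what is moved stays moved. The work goes in short steps, Python scripts to look and compute and a tool call to move; the robot and the scene stay as the last step left them, time stands still between calls to the robot, and variables do not carry over. Pictures are saved under pics/ and viewed, about 8 in all and at most 12, crops included, and the job is handed in when it is done.

Besides the shell and the picture viewer there is one more tool, called after ">>>" in YAML: its name, and indented under it one key for each argument. apply_moves: Moves the arm, as the interface text tells. Its arguments: {"type":"object","properties":{"series":{"type":"array","items":{"type":"object","properties":{"rx":{"type":"number"},"ry":{"type":"number"},"rz":{"type":"number"},"tx":{"type":"number"},"ty":{"type":"number"},"tz":{"type":"number"},"claw":{"type":"number"}}}},"force":{"type":"number"}},"required":["series"]}

```bash
mkdir -p pics; cat > h.py <<'E'
import numpy as np, cv2
from bench import state, capture, camera_model
from scipy.spatial.transform import Rotation as R
def grab(name):
    m=camera_model(name); im,d=capture(name)
    return im,d,{k:np.array(v,float) for k,v in m.items() if k in('mtx','D','rvec','tvec')}
def ray(m,px):
    p=cv2.undistortPoints(np.array(px,float).reshape(-1,1,2),m['mtx'],m['D']).reshape(-1,2)
    r=cv2.Rodrigues(m['rvec'])[0]
    return -r.T@m['tvec'].ravel(), np.c_[p,np.ones(len(p))]@r
def onplane(m,px,z):
    c,v=ray(m,px); return c+v*((z-c[2])/v[:,2])[:,None]
def withdepth(m,d,px):
    c,v=ray(m,px); px=np.array(px,int).reshape(-1,2)
    return c+v*d[px[:,1],px[:,0]][:,None]
def save(im,name,s=1): cv2.imwrite('pics/'+name,cv2.resize(im,None,fx=s,fy=s,interpolation=cv2.INTER_CUBIC))
E
python3 - <<'E'
from h import *
for n in('scene','side'):
    im,d,m=grab(n); save(im,n+'0.png',1.25); np.savez(n+'0.npz',im=im,d=d,**m)
    r=cv2.Rodrigues(m['rvec'])[0]; print(n,-r.T@m['tvec'].ravel(), r[2])
print(state())
E
```

```text
scene [ 1.18628304 -0.2587546   1.04003773] [-0.53293079  0.20136831 -0.82184888]
side [0.54663283 0.96447858 1.07682788] [ 0.02865385 -0.71254581 -0.70104024]
{'time': 0.1, 'joint_positions': array([-1.15089972e-01,  3.59460913e-01,  1.51131652e+00,  2.64951256e-05,
        1.27252428e+00, -1.15099221e-01]), 'qd': array([ 1.29498739e-03, -2.98409355e-03, -2.46285975e-03,  6.14882278e-04,
        1.19508470e-03, -9.94091765e-05]), 'effort': array([ 5.04615236e-04, -5.28650415e+01, -2.79350227e+01, -1.37166940e-04,
        4.90131526e-03,  3.56782721e-05]), 'position': array([5.99384775e-01, 7.89715391e-05, 2.30523946e-01]), 'eef_rot': array([ 9.99999635e-01,  7.20228865e-07, -8.47420552e-04, -1.10710096e-04]), 'contact_force': array([-0.09195263,  0.12550332,  0.11424459]), 'ft_torque': array([-0.02356374, -0.00743566,  0.00224992]), 'opening': 0.08538908772860769}
```

View pics/scene0.png

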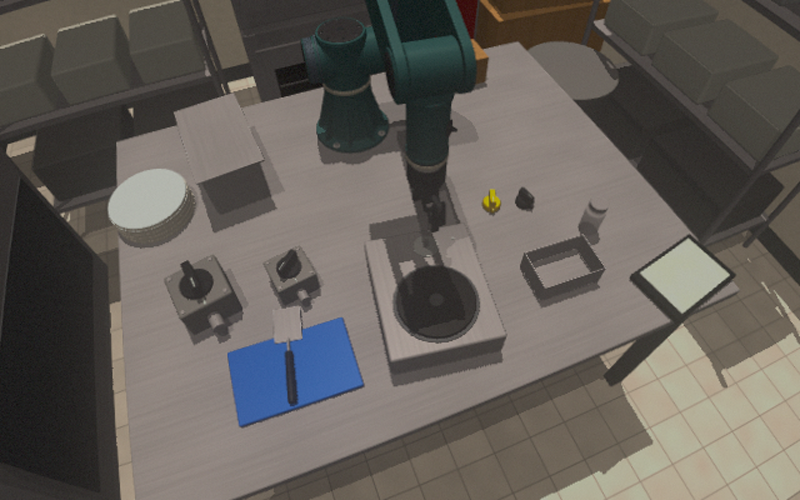

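View pics/side0.png

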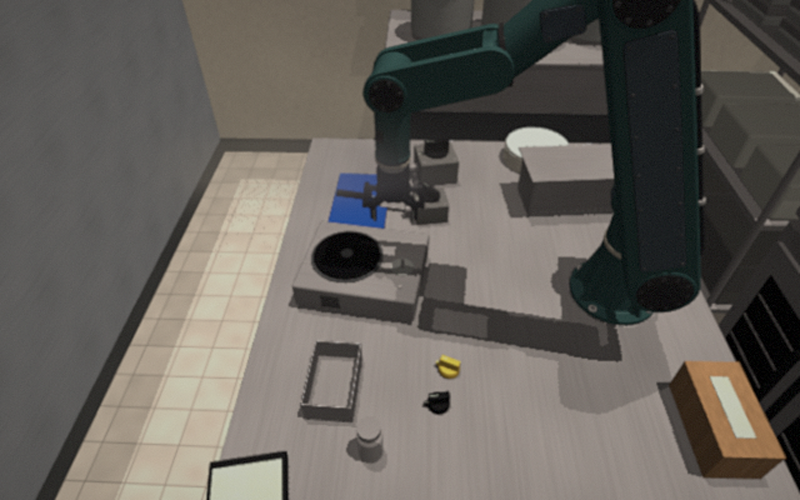

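Scene picture (800 px scale): the isolators are a large one at (203,290) and a small one at (290,270). The small one is meant because the task says the smaller. The knobs are yellow at (492,200) and black at (525,198), and the black one is meant. The hotplate is at (435,300), with its spindle near (425,245), partly behind the gripper. In the side view the black knob is at (438,402) and the spindle at about (403,265). Next I'll take enlarged crops and coarse positions.

```bash
python3 - <<'E'
from h import *
S=np.load('scene0.npz');T=np.load('side0.npz')
def crop(z,x,y,w=64,h=56): 
    return cv2.resize(z['im'][y-h//2:y+h//2,x-w//2:x+w//2],(384,290),interpolation=cv2.INTER_CUBIC)
a=np.hstack([crop(S,232,216),crop(S,408,160)]);b=np.hstack([crop(T,322,212),crop(T,350,318)])
im=np.vstack([a,b]); im=np.clip(im*1.8,0,255).astype(np.uint8); save(im,'crops.png')
for n,z,pts in(('scene',S,[(232,216),(162,232),(420,160),(394,162),(340,196),(232,228)]),('side',T,[(350,321),(360,293),(322,212),(343,161)])):
    print(n,np.c_[pts,withdepth(z,z['d'],pts)].round(3))
E
```

```text
scene [[ 2.32e+02  2.16e+02  5.18e-01 -3.10e-01  8.00e-02]
 [ 1.62e+02  2.32e+02  5.12e-01 -5.12e-01  1.02e-01]
 [ 4.20e+02  1.60e+02  4.92e-01  3.54e-01  2.00e-02]
 [ 3.94e+02  1.62e+02  4.77e-01  2.57e-01  3.50e-02]
 [ 3.40e+02  1.96e+02  5.82e-01  1.20e-02  9.90e-02]
 [ 2.32e+02  2.28e+02  5.51e-01 -3.20e-01  6.90e-02]]
side [[ 3.50e+02  3.21e+02  4.85e-01  3.68e-01  2.60e-02]
 [ 3.60e+02  2.93e+02  4.55e-01  2.77e-01  2.90e-02]
 [ 3.22e+02  2.12e+02  5.75e-01  2.20e-02  1.03e-01]
 [ 3.43e+02  1.61e+02  5.05e-01 -2.86e-01  6.90e-02]]
```

View pics/crops.png

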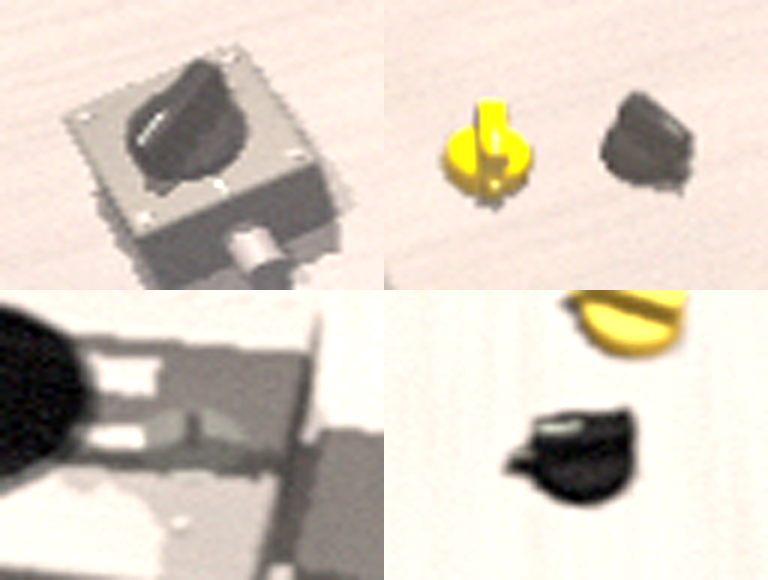

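The small isolator (top-left crop) has its marked bar end at crop (150,125) and the off mark on the box at crop (218,183). The black knob (right crops) has its pointer nose at side-crop (512,465). Depth puts the isolator at about (0.52,-0.31), the knob at about (0.485,0.36) and the spindle at about (0.575,0.02). All are at the heights given. Moving above the small isolator now.

>>> apply_moves:
  series:
    - {"tx":-16,"ty":58,"tz":-10,"claw":100}
    - {"tx":-32,"ty":116,"tz":-20,"claw":100}
    - {"tx":-48,"ty":174,"tz":-30,"claw":100}
    - {"tx":-64,"ty":232,"tz":-40,"claw":100}
    - {"tx":-80,"ty":290,"tz":-50,"claw":100}
  force: 60

```text
schema error: expected keys rx, ry, rz, tx, ty, tz, claw
```

```bash
python3 - <<'E'
from h import *
s=state();print(s['position'],s['eef_rot'],s['time'])
for n in('wrist','scene','side'):
    im,d,m=grab(n); np.savez(n+'1.npz',im=im,d=d,**m)
    if n=='wrist': a=im; r=cv2.Rodrigues(m['rvec'])[0]; print(-r.T@m['tvec'].ravel(),r[2])
    if n=='side': b=im
    if n=='scene': c=im
def crop(im,x,y,w=80,h=50): return cv2.resize(np.clip(im[y-h//2:y+h//2,x-w//2:x+w//2]*1.6,0,255).astype(np.uint8),(400,250),interpolation=cv2.INTER_CUBIC)
b=crop(b,322,212);c=crop(c,340,196)
cv2.imwrite('pics/w1.png',np.vstack([cv2.resize(np.clip(a*1.4,0,255).astype(np.uint8),(560,350)),cv2.resize(np.hstack([b,c]),(560,175))]))
E
```

```text
[5.99384775e-01 7.89715391e-05 2.30523946e-01] [ 9.99999635e-01  7.20228865e-07 -8.47420552e-04 -1.10710096e-04] 0.1
[0.59875302 0.06856528 0.37350622] [-0.00151455 -0.26978325 -0.96291988]
```

View pics/w1.png

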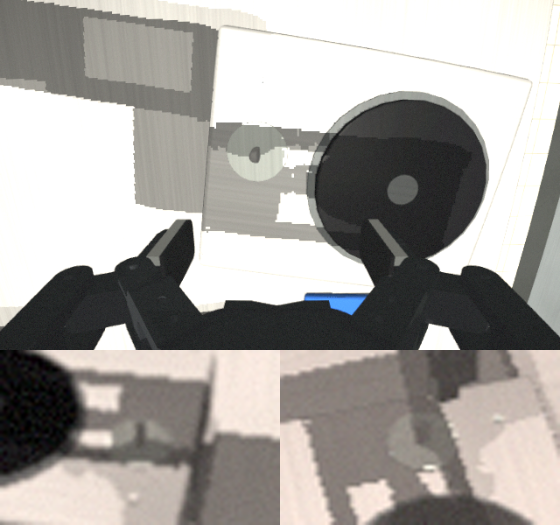

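The move was refused because every key is required. The wrist picture (taken from the start pose) still helps: it shows the spindle on its disc at picture (256,154), and I saved it for measuring. Repeating the move with all the keys.

>>> apply_moves:
  series:
    - {"rx":0,"ry":0,"rz":0,"tx":-16,"ty":58,"tz":-10,"claw":100}
    - {"rx":0,"ry":0,"rz":0,"tx":-32,"ty":116,"tz":-20,"claw":100}
    - {"rx":0,"ry":0,"rz":0,"tx":-48,"ty":174,"tz":-30,"claw":100}
    - {"rx":0,"ry":0,"rz":0,"tx":-64,"ty":232,"tz":-40,"claw":100}
    - {"rx":0,"ry":0,"rz":0,"tx":-80,"ty":290,"tz":-50,"claw":100}
  force: 60

```text
time: 0.88
position: [0.5192, -0.2918, 0.2816]
eef_rot: [1.0, 0.0, 0.0, 0.0]
contact_force: [0.9, 0.1, 0.1]
opening: 0.0852
```

```bash
python3 - <<'E'
from h import *
W=np.load('wrist1.npz'); im=W['im'];d=W['d']
s=state();print(s['position'],s['eef_rot'],s['time'])
a,dd,m=grab('wrist'); np.savez('wrist2.npz',im=a,d=dd,**m)
x,y=292,176
b=cv2.resize(im[y-40:y+40,x-50:x+50],(400,320),interpolation=cv2.INTER_CUBIC)
cv2.imwrite('pics/w2.png',np.vstack([np.hstack([b,np.zeros((320,240,3),np.uint8)]),a])[:720])
cv2.imwrite('pics/w2.png',cv2.resize(cv2.imread('pics/w2.png'),(533,600)))
# height map around the spindle
px=np.array([(u,v) for v in range(y-40,y+41) for u in range(x-50,x+51)])
P=withdepth(W,d,px); k=P[:,2]>0.108
print(k.sum(),P[k].mean(0),P[k].max(0),P[k].min(0)); print(px[k].mean(0))
print(np.median(P[:,2]))
E
```

```text
[ 0.51923097 -0.29175768  0.28164291] [9.99999996e-01 2.50799800e-05 8.04222767e-05 1.32479403e-05] 0.875
184 [0.58114103 0.02425125 0.16068343] [0.59875302 0.06856528 0.37350622] [0.57273256 0.0080352  0.10805608]
[290.96195652 178.03804348]
0.09136973114346736
```

View pics/w2.png

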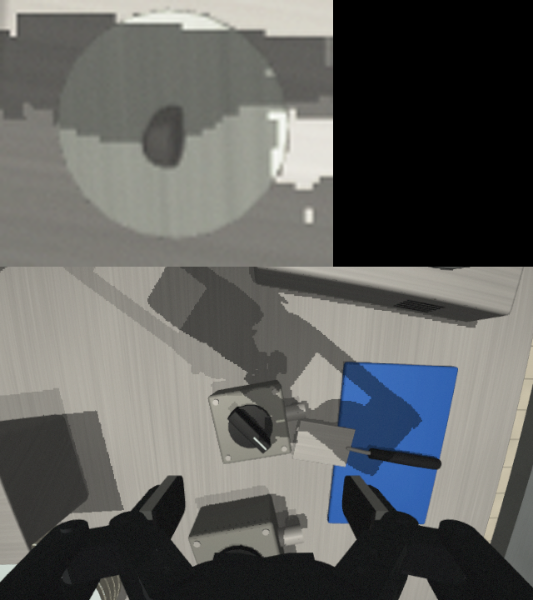

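Top: the spindle is D-shaped and its flat faces image right, about world +x. Bottom: the small isolator's handle is at picture (250,425), with its marked end towards (265,445), lower right. Measuring the box, bar and marks with depth.

```bash
python3 - <<'E'
from h import *
W=np.load('wrist2.npz'); im=W['im'];d=W['d']
x0,x1,y0,y1=235,365,125,245
vv,uu=np.mgrid[y0:y1,x0:x1]; px=np.c_[uu.ravel(),vv.ravel()]
P=withdepth(W,d,px); g=im[px[:,1],px[:,0]].astype(int).mean(1)
near=np.hypot(P[:,0]-.52,P[:,1]+.30)<.085
for lo,hi,n in((.064,.073,'box'),(.101,.112,'bar'),(.074,.084,'plate')):
    k=near&(P[:,2]>lo)&(P[:,2]<hi)
    r=cv2.minAreaRect((P[k,:2]*1000).astype(np.float32)); print(n,k.sum(),r,np.median(P[k,2]),P[k].mean(0), 'gray',np.percentile(g[k],[5,50,95,99]))
    if n=='bar':
        c,s,vt=np.linalg.svd(P[k,:2]-P[k,:2].mean(0),full_matrices=False); print('axis deg',np.degrees(np.arctan2(vt[0,1],vt[0,0])),s/np.sqrt(k.sum()))
        b=k&(g>90); print('bright on bar',b.sum(),P[b].mean(0) if b.any() else '')
# bright marks on box: unprojected on z=.07
k=near&(g>np.percentile(g[near&(P[:,2]>.064)&(P[:,2]<.073)],90)+15)&(P[:,2]>.06)
mask=np.zeros(d.shape,np.uint8); mask[px[k,1],px[k,0]]=255
n,l,st,ce=cv2.connectedComponentsWithStats(mask)
for i in range(1,n): print(st[i,4],ce[i].round(1),withdepth(W,d,[ce[i]]).round(4))
E
```

```text
box 4963 ((500.7716369628906, -311.60223388671875), (100.35932922363281, 100.3853530883789), 10.019187927246094) 0.07035335498699596 [ 0.5010904  -0.30608745  0.07027203] gray [ 68.66666667 134.         158.3        178.        ]
bar 907 ((500.76171875, -311.2621154785156), (15.59538459777832, 63.582435607910156), 44.22043991088867) 0.10627687904727756 [ 0.50071204 -0.31029155  0.10612793] gray [ 21.1   52.   133.9  209.98]
axis deg -45.99117844841863 [0.01840585 0.00443435]
bright on bar 77 [ 0.51392798 -0.32619003  0.10644244]
plate 1296 ((500.8741455078125, -311.16461181640625), (59.17103576660156, 58.88262176513672), 0.35723626613616943) 0.07844713395533845 [ 0.50308997 -0.30811105  0.07849528] gray [21.66666667 52.         64.         90.38333333]
1 [332. 152.] [[ 0.5356 -0.2673  0.0713]]
41 [258.1 162.7] [[ 0.454  -0.2792  0.0717]]
1 [257. 198.] [[ 0.5183 -0.2232  0.4246]]
34 [312.4 212.6] [[ 0.5145 -0.3259  0.1063]]
1 [358. 208.] [[ 0.5183 -0.2232  0.4246]]
21 [340.8 218.1] [[ 0.5469 -0.3435  0.0723]]
1 [360. 218.] [[ 0.5183 -0.2232  0.4246]]
19 [273.2 229.4] [[ 0.468 -0.358  0.071]]
```

Box centre (0.5008,-0.3114), top z 0.070, side 100 mm, yaw 10°. Bar 63.6×15.6 mm, top 0.106, marked end at -46°. These fit the given sizes, so off lies about 56° anticlockwise. Lining up over the bar.

>>> apply_moves:
  series:
    - {"rx":0,"ry":0,"rz":-0.154,"tx":-5,"ty":5,"tz":30,"claw":100}
    - {"rx":0,"ry":0,"rz":-0.308,"tx":-10,"ty":10,"tz":65,"claw":100}
    - {"rx":0,"ry":0,"rz":-0.462,"tx":-15,"ty":15,"tz":100,"claw":100}
    - {"rx":0,"ry":0,"rz":-0.616,"tx":-18,"ty":20,"tz":130,"claw":100}
    - {"rx":0,"ry":0,"rz":-0.77,"tx":-18,"ty":20,"tz":145,"claw":100}
  force: 60

```text
time: 1.55
position: [0.5008, -0.3094, 0.1342]
eef_rot: [0.926, 0.378, -0.001, -0.001]
contact_force: [-0.7, 0.4, 0.3]
opening: 0.0854
```

```bash
python3 - <<'E'
from h import *
a,dd,m=grab('wrist')
s=state();print(s['position'],R.from_quat(s['eef_rot']).as_matrix()[:,0],s['joint_positions'])
r=R.from_quat(s['eef_rot']); print('target in tool mm',r.inv().apply(np.array([.5008,-.3114,.082])-s['position'])*1000)
E
```

```text
[ 0.5002924  -0.30873503  0.13293119] [ 7.10526234e-01  7.03670429e-01 -6.31820536e-04] [-6.70354146e-01  4.47189523e-01  1.64069414e+00 -3.65150901e-05
  1.05872728e+00 -1.45088496e+00]
target in tool mm [-1.48242265  2.5042511  50.92029902]
```

>>> apply_moves:
  series:
    - {"rx":0,"ry":0,"rz":0,"tx":-1.5,"ty":2.5,"tz":26,"claw":100}
    - {"rx":0,"ry":0,"rz":0,"tx":-1.5,"ty":2.5,"tz":51,"claw":100}
    - {"rx":0,"ry":0,"rz":0,"tx":-1.5,"ty":2.5,"tz":51,"claw":40}
    - {"rx":0,"ry":0,"rz":0,"tx":-1.5,"ty":2.5,"tz":51,"claw":5}
    - {"rx":0,"ry":0,"rz":0,"tx":-1.5,"ty":2.5,"tz":51,"claw":5}
  force: 60

```text
time: 2.22
position: [0.5035, -0.3134, 0.0866]
eef_rot: [0.927, 0.375, 0.001, 0.001]
contact_force: [-0.6, 0.1, -0.8]
opening: 0.0323
```

>>> apply_moves:
  series:
    - {"rx":0,"ry":0,"rz":0,"tx":0,"ty":0,"tz":0,"claw":5}
    - {"rx":0,"ry":0,"rz":0,"tx":0,"ty":0,"tz":0,"claw":5}
    - {"rx":0,"ry":0,"rz":0,"tx":0,"ty":0,"tz":0,"claw":5}
    - {"rx":0,"ry":0,"rz":0,"tx":0,"ty":0,"tz":0,"claw":5}
    - {"rx":0,"ry":0,"rz":0,"tx":0,"ty":0,"tz":0,"claw":5}
  force: 60

```text
time: 2.85
position: [0.5032, -0.3132, 0.0865]
eef_rot: [0.927, 0.376, 0.0, 0.001]
contact_force: [-1.0, 0.9, 6.1]
opening: 0.0136
```

>>> apply_moves:
  series:
    - {"rx":0,"ry":0,"rz":-0.16,"tx":0,"ty":-1.5,"tz":0,"claw":5}
    - {"rx":0,"ry":0,"rz":-0.32,"tx":0,"ty":-2.7,"tz":0,"claw":5}
    - {"rx":0,"ry":0,"rz":-0.48,"tx":0,"ty":-2.7,"tz":0,"claw":5}
    - {"rx":0,"ry":0,"rz":-0.64,"tx":0,"ty":-2.7,"tz":0,"claw":5}
    - {"rx":0,"ry":0,"rz":-0.8,"tx":0,"ty":-2.7,"tz":0,"claw":5}
  force: 60

```text
time: 3.48
position: [0.5039, -0.3115, 0.0865]
eef_rot: [0.706, 0.708, 0.002, 0.003]
contact_force: [7.2, 3.4, 2.1]
opening: 0.0136
```

>>> apply_moves:
  series:
    - {"rx":0,"ry":0,"rz":-0.07,"tx":0,"ty":0,"tz":0,"claw":5}
    - {"rx":0,"ry":0,"rz":-0.13,"tx":0,"ty":0,"tz":0,"claw":5}
    - {"rx":0,"ry":0,"rz":-0.17,"tx":0,"ty":0,"tz":0,"claw":5}
    - {"rx":0,"ry":0,"rz":-0.2,"tx":0,"ty":0,"tz":0,"claw":5}
    - {"rx":0,"ry":0,"rz":-0.2,"tx":0,"ty":0,"tz":0,"claw":5}
  force: 60

```text
time: 4.1
position: [0.5038, -0.311, 0.0865]
eef_rot: [0.634, 0.773, 0.002, 0.002]
contact_force: [7.0, 3.5, 2.1]
opening: 0.0137
```

```bash
python3 - <<'E'
from h import *
s=state();print(s['time'],s['position'],R.from_quat(s['eef_rot']).as_matrix()[:,0],s['joint_positions'],s['ft_torque'],s['contact_force'])
v=R.from_quat(s['eef_rot']).as_matrix()[:,0];print(np.degrees(np.arctan2(v[1],v[0])))
E
```

```text
4.1 [ 0.50382549 -0.31104275  0.08651749] [-0.1956171   0.98067874 -0.0017798 ] [-0.67174158  0.50651909  1.67874986  0.00392359  0.95129355 -2.44170007] [ 0.59616983 -1.03219817 -0.67775613] [7.00757138 3.48737289 2.11215131]
101.28079310228168
```

>>> apply_moves:
  series:
    - {"rx":0,"ry":0,"rz":0,"tx":0,"ty":0,"tz":0,"claw":60}
    - {"rx":0,"ry":0,"rz":0,"tx":0,"ty":0,"tz":0,"claw":100}
    - {"rx":0,"ry":0,"rz":0,"tx":0,"ty":0,"tz":-50,"claw":100}
    - {"rx":0,"ry":0,"rz":0.18,"tx":0,"ty":0,"tz":-110,"claw":100}
    - {"rx":0,"ry":0,"rz":0.36,"tx":0,"ty":0,"tz":-170,"claw":100}
  force: 60

```text
time: 4.72
position: [0.5, -0.3108, 0.2568]
eef_rot: [0.764, 0.646, -0.0, -0.001]
contact_force: [0.6, -0.3, -0.6]
opening: 0.0853
```

```bash
python3 - <<'E'
from h import *
im,d,W=grab('wrist'); s=state();v=R.from_quat(s['eef_rot']).as_matrix()[:,0];print(s['position'],np.degrees(np.arctan2(v[1],v[0])),s['opening'])
px=np.c_[[a.ravel() for a in np.mgrid[0:640,0:400]]].T
P=withdepth(W,d,px); g=im[px[:,1],px[:,0]].astype(int).mean(1)
k=(np.hypot(P[:,0]-.5008,P[:,1]+.3114)<.04)&(P[:,2]>.101)&(P[:,2]<.112)
Q=P[k,:2]; print(k.sum(),cv2.minAreaRect((Q*1000).astype(np.float32)))
vt=np.linalg.svd(Q-Q.mean(0),full_matrices=False)[2];print('axis',np.degrees(np.arctan2(vt[0,1],vt[0,0])))
b=k&(g>90);print(b.sum(),P[b].mean(0))
# black knob in old scene & side pictures
for n,c in(('scene',(420,160)),('side',(350,321))):
    Z=np.load(n+'0.npz'); vv,uu=np.mgrid[c[1]-16:c[1]+17,c[0]-16:c[0]+17]; q=np.c_[uu.ravel(),vv.ravel()]
    P2=withdepth(Z,Z['d'],q); 
    k2=(P2[:,2]>.036)&(P2[:,2]<.05); Q2=P2[k2]; print(n,k2.sum(),Q2.mean(0),cv2.minAreaRect((Q2[:,:2]*1000).astype(np.float32)))
E
```

```text
[ 0.50362955 -0.3134602   0.2657599 ] 80.01357780194405 0.08530949749050819
1059 ((500.42828369140625, -310.96209716796875), (63.627620697021484, 15.083858489990234), 10.184365272521973)
axis 10.046142638017903
59 [ 0.52000875 -0.30723962  0.1066797 ]
scene 64 [0.4857711  0.35810173 0.04233598] ((484.4267883300781, 358.3863525390625), (51.10295867919922, 18.878021240234375), 10.3867826461792)
side 100 [0.48158006 0.36113061 0.04115133] ((481.456787109375, 360.51202392578125), (47.30010986328125, 18.79112434387207), 11.878676414489746)
```

The isolator bar now lies at 10.05°, matching the box yaw of 10.02°, so it is off. The knob is near (0.483,0.359) with its bar at about 11°. On the way I'll look at the spindle from closer.

>>> apply_moves:
  series:
    - {"rx":0,"ry":0,"rz":0,"tx":60,"ty":2,"tz":0,"claw":100}
    - {"rx":0,"ry":0,"rz":0,"tx":120,"ty":4,"tz":15,"claw":100}
    - {"rx":0,"ry":0,"rz":0,"tx":180,"ty":6,"tz":30,"claw":100}
    - {"rx":0,"ry":0,"rz":0,"tx":240,"ty":8,"tz":45,"claw":100}
    - {"rx":0,"ry":0,"rz":0,"tx":300,"ty":10,"tz":60,"claw":100}
  force: 60

```text
time: 5.4
position: [0.5585, -0.0148, 0.1947]
eef_rot: [0.762, 0.648, -0.0, 0.0]
contact_force: [0.5, -0.2, 0.4]
opening: 0.0852
```

>>> apply_moves:
  series:
    - {"rx":0,"ry":0,"rz":0,"tx":35,"ty":2,"tz":0,"claw":60}
    - {"rx":0,"ry":0,"rz":0,"tx":35,"ty":2,"tz":0,"claw":60}
    - {"rx":0,"ry":0,"rz":0,"tx":35,"ty":2,"tz":0,"claw":60}
    - {"rx":0,"ry":0,"rz":0,"tx":35,"ty":2,"tz":0,"claw":60}
    - {"rx":0,"ry":0,"rz":0,"tx":35,"ty":2,"tz":0,"claw":60}
  force: 60

```text
time: 6.02
position: [0.5662, 0.0167, 0.1954]
eef_rot: [0.762, 0.647, -0.0, 0.0]
contact_force: [0.0, -0.3, -0.2]
opening: 0.0512
```

```bash
python3 - <<'E'
from h import *
im,d,W=grab('wrist'); np.savez('wrist3.npz',im=im,d=d,**W); s=state();v=R.from_quat(s['eef_rot']).as_matrix()[:,0];print(s['time'],s['position'],np.degrees(np.arctan2(v[1],v[0])),s['opening'])
pt=np.array([[.578,.022,.117]]); uv=cv2.projectPoints(pt,W['rvec'],W['tvec'],W['mtx'],W['D'])[0].ravel().astype(int); print(uv)
x,y=uv; x=np.clip(x,60,580);y=np.clip(y,60,340)
save(im[y-60:y+60,x-60:x+60],'w3.png',4)
px=np.c_[[a.ravel() for a in np.mgrid[0:640,0:400]]].T; P=withdepth(W,d,px)
near=np.hypot(P[:,0]-.578,P[:,1]-.022)<.022
k=near&(P[:,2]>.1135)&(P[:,2]<.122);print(k.sum(),P[k].mean(0),P[k].min(0),P[k].max(0),px[k].mean(0))
S=np.load('scene0.npz');T=np.load('side0.npz')
print('shaker',withdepth(S,S['d'],[(474,172),(474,180)]),withdepth(T,T['d'],[(296,345),(296,355)]))
E
```

```text
6.075 [0.56620428 0.01688249 0.19536725] 80.70700922848418 0.0513090050007356
[325 224]
167 [0.57621205 0.01490269 0.11645387] [0.57215939 0.0088929  0.11366514] [0.58064487 0.0206918  0.11860572] [315.77844311 223.03592814]
shaker [[0.64310142 0.45643663 0.08224314]
 [0.65091148 0.46460087 0.04532451]] [[0.62384602 0.48669203 0.11093682]
 [0.62390757 0.50007135 0.08482503]]
```

View pics/w3.png

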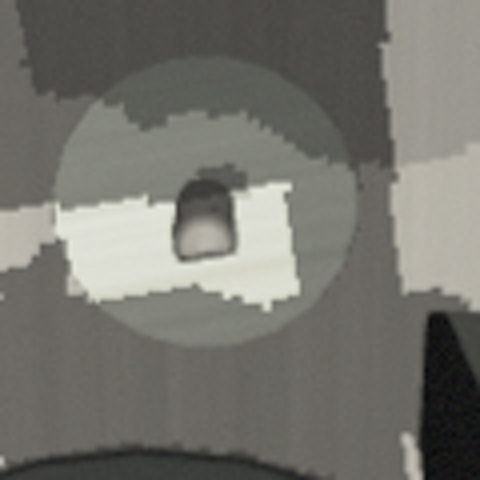

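The crop shows the disc (crop centre about (205,202), radius about 150) and the D-shaft. Its flat is the lower edge from (175,258) to (235,252). Casting those points onto their planes.

```bash
python3 - <<'E'
from h import *
from scipy.optimize import least_squares
W=np.load('wrist3.npz'); o=np.array([265,164])
e=np.array([(54,210),(355,200),(200,57),(205,346),(85,118),(125,80),(290,85),(335,130),(90,295),(130,328),(320,290)])/4+o-.375
Q=onplane(W,e,.093)[:,:2]
r=least_squares(lambda p:np.hypot(*(Q-p[:2]).T)-p[2],[.578,.015,.031]);print('disc',r.x,np.abs(r.fun).max())
f=onplane(W,np.array([(177,258),(233,252)])/4+o-.375,.1145);print('flat ends',f,np.degrees(np.arctan2(*(f[1]-f[0])[[1,0]])))
c=r.x[:2]; t=(f[1]-f[0])[:2];t/=np.linalg.norm(t);n=np.array([t[1],-t[0]]); n*=np.sign(n[0]); print('normal deg',np.degrees(np.arctan2(n[1],n[0])),'flat dist',(f[:,:2]-c)@n)
W1=np.load('wrist1.npz'); f=onplane(W1,np.array([(180.5,110),(182,155)])/3.332+np.array([242,136])-.3,.1145); t=(f[1]-f[0])[:2];t/=np.linalg.norm(t);n=np.array([t[1],-t[0]]); n*=np.sign(n[0]); print('w1 normal deg',np.degrees(np.arctan2(n[1],n[0])),f,(f[:,:2]-c)@n)
# depth based: sub-pixel gradient flat edge, columns of the crop
g=cv2.cvtColor(W['im'],cv2.COLOR_BGR2GRAY).astype(float)
E=[]
for u in range(311,322):
    col=g[223:232,u]; dg=np.diff(col); i=np.argmin(dg) if 0 else np.argmax(dg); E.append((u,223+i+.5,round(dg[i])))
print(E)
E
```

```text
disc [0.57795897 0.01448419 0.0302618 ] 0.00047845865669009224
flat ends [[0.58003491 0.00909139 0.1145    ]
 [0.58052301 0.01952893 0.1145    ]] 87.32255330079224
normal deg -2.677446699207766 flat dist [0.00232559 0.00232559]
w1 normal deg 1.0487806731038847 [[0.58170444 0.02263113 0.1145    ]
 [0.58191072 0.01136346 0.1145    ]] [0.00389397 0.00389397]
[(311, np.float64(229.5), 68), (312, np.float64(229.5), 58), (313, np.float64(228.5), 52), (314, np.float64(228.5), 64), (315, np.float64(228.5), 71), (316, np.float64(228.5), 73), (317, np.float64(228.5), 70), (318, np.float64(228.5), 57), (319, np.float64(227.5), 60), (320, np.float64(227.5), 64), (321, np.float64(227.5), 72)]
```

The spindle axis is at (0.578,0.0147). The disc fit and the depth points agree within 0.5 mm. The flat points along 0° ± 3°. On to the knob.

>>> apply_moves:
  series:
    - {"rx":0,"ry":0,"rz":-0.08,"tx":55,"ty":-23,"tz":-10,"claw":60}
    - {"rx":0,"ry":0,"rz":-0.16,"tx":110,"ty":-46,"tz":-10,"claw":60}
    - {"rx":0,"ry":0,"rz":-0.24,"tx":165,"ty":-70,"tz":-10,"claw":60}
    - {"rx":0,"ry":0,"rz":-0.32,"tx":220,"ty":-93,"tz":-10,"claw":60}
    - {"rx":0,"ry":0,"rz":-0.36,"tx":275,"ty":-116,"tz":0,"claw":60}
  force: 60

```text
time: 6.7
position: [0.4962, 0.3095, 0.1962]
eef_rot: [0.633, 0.774, 0.001, 0.001]
contact_force: [1.1, 0.7, 0.7]
opening: 0.0517
```

>>> apply_moves:
  series:
    - {"rx":0,"ry":0,"rz":0,"tx":42,"ty":-38,"tz":40,"claw":60}
    - {"rx":0,"ry":0,"rz":0,"tx":42,"ty":-38,"tz":70,"claw":60}
    - {"rx":0,"ry":0,"rz":0,"tx":42,"ty":-38,"tz":70,"claw":60}
    - {"rx":0,"ry":0,"rz":0,"tx":42,"ty":-38,"tz":70,"claw":60}
    - {"rx":0,"ry":0,"rz":0,"tx":42,"ty":-38,"tz":70,"claw":60}
  force: 60

```text
time: 7.32
position: [0.4522, 0.3416, 0.127]
eef_rot: [0.634, 0.773, 0.001, 0.001]
contact_force: [-0.1, 0.5, 0.7]
opening: 0.0514
```

```bash
python3 - <<'E'
from h import *
im,d,W=grab('wrist'); np.savez('wrist4.npz',im=im,d=d,**W); s=state();v=R.from_quat(s['eef_rot']).as_matrix()[:,0];print(s['time'],s['position'],np.degrees(np.arctan2(v[1],v[0])),s['opening'])
px=np.c_[[a.ravel() for a in np.mgrid[0:640,0:400]]].T; P=withdepth(W,d,px); near=np.hypot(P[:,0]-.483,P[:,1]-.359)<.05
g=im[px[:,1],px[:,0]].astype(int)
for lo,hi,n in((.0385,.046,'bar'),(.013,.022,'skirt')):
    k=near&(P[:,2]>lo)&(P[:,2]<hi); Q=P[k,:2]; print(n,k.sum(),np.median(P[k,2]),cv2.minAreaRect((Q*1000).astype(np.float32)),'BGR',np.median(g[k],0))
    vt=np.linalg.svd(Q-Q.mean(0),full_matrices=False)[2];print('axis',np.degrees(np.arctan2(vt[0,1],vt[0,0])))
    if n=='skirt': f=Q[np.argsort(-np.hypot(*(Q-[.483,.359]).T))[:8]]; print('farthest',f.mean(0))
x,y=px[near&(P[:,2]>.0385)].mean(0).astype(int); print(x,y); save(np.clip(im[max(y-75,0):y+75,x-75:x+75]*1.4,0,255).astype(np.uint8),'w4.png',3)
E
```

```text
7.375 [0.45195215 0.34155014 0.12683147] 101.33882025350212 0.05133376202914992
bar 1176 0.04225547328277621 ((481.73992919921875, 359.16668701171875), (46.955970764160156, 16.069761276245117), 10.619926452636719) BGR [27. 27. 27.]
axis 10.382662443471048
skirt 1617 0.018128769008546264 ((481.2261047363281, 359.2065124511719), (49.06071090698242, 51.515567779541016), 11.946249961853027) BGR [27. 27. 27.]
axis 102.84909499568586
farthest [0.46257624 0.36915248]
361 336
```

View pics/w4.png

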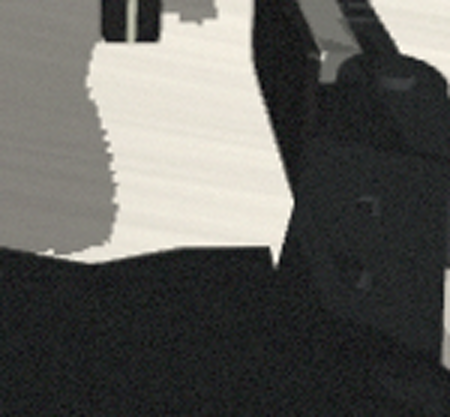

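The crop was mis-centred, but it does show the knob's bar with its pale line at the top (130,20). The depth is clear: a black bar (BGR 27) of 47×16 mm, top at 0.0423, centred at (0.4817,0.3592), yaw 10.4°. Going down in two stages.

>>> apply_moves:
  series:
    - {"rx":0,"ry":0,"rz":0.008,"tx":6,"ty":16,"tz":0,"claw":60}
    - {"rx":0,"ry":0,"rz":0.015,"tx":11.5,"ty":32.4,"tz":0,"claw":60}
    - {"rx":0,"ry":0,"rz":0.015,"tx":11.5,"ty":32.4,"tz":30,"claw":60}
    - {"rx":0,"ry":0,"rz":0.015,"tx":11.5,"ty":32.4,"tz":50,"claw":60}
    - {"rx":0,"ry":0,"rz":0.015,"tx":11.5,"ty":32.4,"tz":50,"claw":60}
  force: 60

```text
time: 8.0
position: [0.4794, 0.3584, 0.0747]
eef_rot: [0.639, 0.769, -0.001, -0.0]
contact_force: [0.0, 1.0, 0.5]
opening: 0.0514
```

```bash
python3 - <<'E'
from h import *
W=np.load('wrist4.npz'); im=W['im'];d=W['d']
px=np.c_[[a.ravel() for a in np.mgrid[0:640,0:400]]].T; P=withdepth(W,d,px); g=im[px[:,1],px[:,0]].astype(int).mean(1)
k=(np.hypot(P[:,0]-.4817,P[:,1]-.3592)<.04)&(P[:,2]>.038)&(P[:,2]<.046)
b=k&(g>80); print('line on bar',b.sum(),P[b].mean(0))
s=state();r=R.from_quat(s['eef_rot']);v=r.as_matrix()[:,0];print(s['time'],s['position'],np.degrees(np.arctan2(v[1],v[0])))
print(r.inv().apply(np.array([.4817,.3592,.0215])-s['position'])*1000)
E
```

```text
line on bar 76 [0.49544559 0.36222663 0.04262475]
8.0 [0.47937465 0.35841194 0.07469997] 100.50821525841157
[ 0.38506747  2.53224779 53.19496453]
```

The pale line lies on the +x side of the bar, so the pointer is at +10.4°. Descending and gripping.

>>> apply_moves:
  series:
    - {"rx":0,"ry":0,"rz":0,"tx":0,"ty":1,"tz":27,"claw":60}
    - {"rx":0,"ry":0,"rz":0,"tx":0,"ty":1,"tz":53,"claw":60}
    - {"rx":0,"ry":0,"rz":0,"tx":0,"ty":1,"tz":53,"claw":30}
    - {"rx":0,"ry":0,"rz":0,"tx":0,"ty":1,"tz":53,"claw":5}
    - {"rx":0,"ry":0,"rz":0,"tx":0,"ty":1,"tz":53,"claw":5}
  force: 60

```text
time: 8.62
position: [0.4819, 0.3601, 0.024]
eef_rot: [0.639, 0.769, 0.001, 0.0]
contact_force: [-0.1, -0.1, 4.7]
opening: 0.0148
```

>>> apply_moves:
  series:
    - {"rx":0,"ry":0,"rz":0,"tx":0,"ty":0,"tz":0,"claw":5}
    - {"rx":0,"ry":0,"rz":0,"tx":0,"ty":0,"tz":0,"claw":5}
    - {"rx":0,"ry":0,"rz":0,"tx":0,"ty":0,"tz":0,"claw":5}
    - {"rx":0,"ry":0,"rz":0,"tx":0,"ty":0,"tz":0,"claw":5}
    - {"rx":0,"ry":0,"rz":0,"tx":0,"ty":0,"tz":0,"claw":5}
  force: 60

```text
time: 9.25
position: [0.4819, 0.3601, 0.024]
eef_rot: [0.639, 0.769, 0.001, 0.001]
contact_force: [-1.0, -0.6, 6.9]
opening: 0.0146
```

>>> apply_moves:
  series:
    - {"rx":0,"ry":0,"rz":0,"tx":0,"ty":0,"tz":-20,"claw":5}
    - {"rx":0,"ry":0,"rz":0,"tx":0,"ty":0,"tz":-60,"claw":5}
    - {"rx":0,"ry":0,"rz":0,"tx":0,"ty":0,"tz":-110,"claw":5}
    - {"rx":0,"ry":0,"rz":0,"tx":0,"ty":0,"tz":-160,"claw":5}
    - {"rx":0,"ry":0,"rz":0,"tx":0,"ty":0,"tz":-160,"claw":5}
  force: 60

```text
time: 9.88
position: [0.4836, 0.3612, 0.1875]
eef_rot: [0.639, 0.769, 0.005, 0.002]
contact_force: [0.1, 1.3, -1.9]
opening: 0.0145
```

```bash
python3 - <<'E'
from h import *
s=state();print(s['time'],s['position'],s['contact_force'],s['opening'])
out=[]
for n in('wrist','side'):
    im,d,W=grab(n); np.savez(n+'5.npz',im=im,d=d,**W)
    u=cv2.projectPoints(s['position'].reshape(1,3),W['rvec'],W['tvec'],W['mtx'],W['D'])[0].ravel(); print(n,u)
    w=80 if n=='wrist' else 40
    x=int(np.clip(u[0],w,640-w)); y=int(np.clip(u[1],w,400-w))
    out.append(cv2.resize(np.clip(im[y-w:y+w,x-w:x+w]*1.4,0,255).astype(np.uint8),(400,400),interpolation=cv2.INTER_CUBIC))
cv2.imwrite('pics/held.png',np.hstack(out))
E
```

```text
9.875 [0.48357782 0.36118908 0.18750376] [ 0.08677814  1.29348741 -1.89416848] 0.014487561900956673
wrist [315.28079832 257.88696659]
side [353.82948857 286.0197376 ]
```

View pics/held.png

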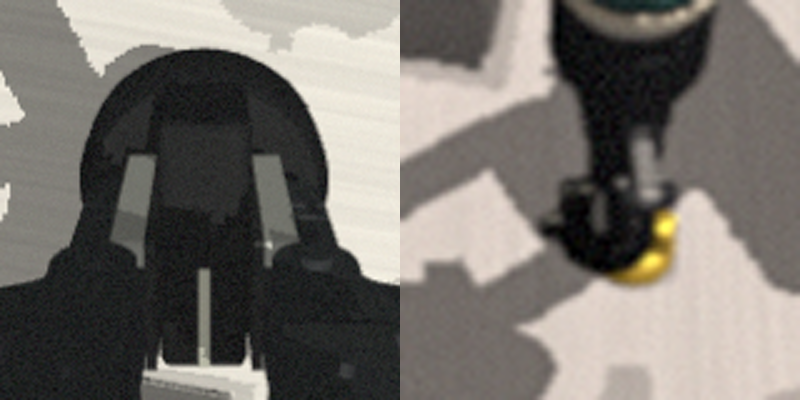

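The wrist crop (left) shows the knob gripped across its bar with the pale pointer line towards the camera's bottom (+x). The side crop shows it upright, with the yellow knob below and behind, untouched. Measuring the knob in the tool frame.

```bash
python3 - <<'E'
from h import *
from scipy.optimize import least_squares
# state at capture: settled pose read now
s=state(); r=R.from_quat(s['eef_rot']); p=s['position']; print(p, r.as_matrix()[:,2], r.as_matrix()[:,0])
im,d,W=grab('wrist')
px=np.c_[[a.ravel() for a in np.mgrid[0:640,0:400]]].T; px=px[d[px[:,1],px[:,0]]>0]
P=r.inv().apply(withdepth(W,d,px)-p)*1000
k=(np.hypot(P[:,0],P[:,1])<45)&(P[:,2]>1)&(P[:,2]<8); print(k.sum(),np.percentile(P[k],[2,50,98],axis=0))
# upper (far) skirt rim: silhouette = pixels with neighbours much farther
mask=np.zeros(d.shape,np.uint8); mask[px[k][:,1],px[k][:,0]]=1
cs=max(cv2.findContours(mask,cv2.RETR_EXTERNAL,cv2.CHAIN_APPROX_NONE)[0],key=cv2.contourArea).reshape(-1,2)
C=r.inv().apply(withdepth(W,d,cs)-p)*1000; C=C[(C[:,1]<-3)&(np.hypot(C[:,0],C[:,1])>18)]
f=least_squares(lambda q:np.hypot(*(C[:,:2]-q[:2]).T)-q[2],[0,0,26],loss='soft_l1');print('skirt circle tool mm',f.x,len(C),np.median(np.abs(f.fun)))
t=(np.hypot(P[:,0],P[:,1])<26)&(P[:,2]<-10)&(P[:,2]>-30)&(np.abs(P[:,0])<7)
print('bar top',t.sum(),np.percentile(P[t],[2,50,98],axis=0))
E
```

```text
[0.48067472 0.359438   0.18295144] [ 1.06075772e-03  7.08684946e-04 -9.99999186e-01] [-1.83171981e-01  9.83080756e-01  5.02393849e-04]
1527 [[-22.16880287 -23.28266901   2.67884398]
 [ -0.19709345 -12.1053816    5.80829252]
 [ 23.38560083  -1.94141142   7.83250061]]
skirt circle tool mm [ 0.50412857  0.66228538 24.01971457] 218 0.24732975613140695
bar top 3400 [[ -6.7865143  -23.24370099 -21.70754788]
 [ -0.09092946  -2.98696572 -18.21733258]
 [  6.67596419  22.73444274 -12.76642722]]
```

Knob centre in the tool frame is about (0,-0.3,+2.8) mm, so its underside is 23.8 mm below the TCP, as on the counter. First contact is at TCP z of about 0.141, home at about 0.127 and fully pressed at about 0.121. Travelling to the spindle and turning to pointer 0°.

>>> apply_moves:
  series:
    - {"rx":0,"ry":0,"rz":0.04,"tx":-58,"ty":5,"tz":-10,"claw":5}
    - {"rx":0,"ry":0,"rz":0.08,"tx":-118,"ty":10,"tz":-10,"claw":5}
    - {"rx":0,"ry":0,"rz":0.12,"tx":-178,"ty":16,"tz":-10,"claw":5}
    - {"rx":0,"ry":0,"rz":0.16,"tx":-238,"ty":22,"tz":-10,"claw":5}
    - {"rx":0,"ry":0,"rz":0.184,"tx":-298,"ty":28,"tz":-10,"claw":5}
  force: 80

```text
time: 10.65
position: [0.5617, 0.0697, 0.1903]
eef_rot: [0.707, 0.707, -0.001, -0.001]
contact_force: [1.0, -0.2, -0.9]
opening: 0.0141
```

```bash
python3 - <<'E'
from h import *
s=state(); r=R.from_quat(s['eef_rot']); v=r.as_matrix()[:,0];print(s['time'],s['position'],np.degrees(np.arctan2(v[1],v[0])),s['opening'])
print(r.inv().apply(np.array([.5783,.0147,.165])-s['position'])*1000)
E
```

```text
10.65 [0.56170068 0.06969846 0.19029909] 89.95865621872689 0.014134351905051322
[-54.98929623  16.73234238  25.23128659]
```

>>> apply_moves:
  series:
    - {"rx":0,"ry":0,"rz":0,"tx":-28,"ty":8,"tz":10,"claw":5}
    - {"rx":0,"ry":0,"rz":0,"tx":-54,"ty":15,"tz":25,"claw":5}
    - {"rx":0,"ry":0,"rz":0,"tx":-54,"ty":15,"tz":25,"claw":5}
    - {"rx":0,"ry":0,"rz":0,"tx":-54,"ty":15,"tz":25,"claw":5}
    - {"rx":0,"ry":0,"rz":0,"tx":-54,"ty":15,"tz":25,"claw":5}
  force: 80

```text
time: 11.28
position: [0.5775, 0.0186, 0.1673]
eef_rot: [0.707, 0.708, -0.0, -0.0]
contact_force: [0.5, -0.3, -0.8]
opening: 0.0138
```

```bash
python3 - <<'E'
from h import *
s=state(); im,d,W=grab('wrist'); np.savez('wrist6.npz',im=im,d=d,**W)
for n in('side','scene'):
    a,b,M=grab(n); np.savez(n+'6.npz',im=a,d=b,**M)
s=state(); r=R.from_quat(s['eef_rot']); v=r.as_matrix()[:,0];print(s['time'],s['position'],np.degrees(np.arctan2(v[1],v[0])),s['contact_force'])
print(r.inv().apply(np.array([.5783,.0147,.165])-s['position'])*1000, r.as_matrix()[:,2])
E
```

```text
11.425 [0.57779423 0.01839642 0.167623  ] 90.0776810937302 [ 0.03608032  0.02858666 -0.54479632]
[-3.69734779  0.49960986  2.62287542] [ 4.38502430e-04  9.24688941e-05 -9.99999900e-01]
```

>>> apply_moves:
  series:
    - {"rx":0,"ry":0,"rz":0,"tx":-3.7,"ty":0.5,"tz":5,"claw":5}
    - {"rx":0,"ry":0,"rz":0,"tx":-3.7,"ty":0.5,"tz":13,"claw":5}
    - {"rx":0,"ry":0,"rz":0,"tx":-3.7,"ty":0.5,"tz":22,"claw":5}
    - {"rx":0,"ry":0,"rz":0,"tx":-3.7,"ty":0.5,"tz":22,"claw":5}
    - {"rx":0,"ry":0,"rz":0,"tx":-3.7,"ty":0.5,"tz":22,"claw":5}
  force: 80

```text
time: 12.05
position: [0.5783, 0.0138, 0.1451]
eef_rot: [0.707, 0.707, -0.0, -0.0]
contact_force: [0.3, 0.1, 0.1]
opening: 0.014
```

```bash
python3 - <<'E'
from h import *
im,d,W=grab('side'); np.savez('side7.npz',im=im,d=d,**W)
s=state(); r=R.from_quat(s['eef_rot']);print(s['time'],s['position'],s['contact_force'],s['ft_torque'])
print(r.inv().apply(np.array([.5783,.0147,.1408])-s['position'])*1000)
E
```

```text
12.1 [0.57845861 0.0138409  0.14536023] [-0.36097702 -0.10162295 -1.11196813] [ 0.01248783 -0.00495966 -0.03940893]
[ 0.85905691 -0.15907615  4.56022438]
```

>>> apply_moves:
  series:
    - {"rx":0,"ry":0,"rz":0,"tx":0.7,"ty":-0.1,"tz":2,"claw":5}
    - {"rx":0,"ry":0,"rz":0,"tx":0.7,"ty":-0.1,"tz":4,"claw":5}
    - {"rx":0,"ry":0,"rz":0,"tx":0.7,"ty":-0.1,"tz":6,"claw":5}
    - {"rx":0,"ry":0,"rz":0,"tx":0.7,"ty":-0.1,"tz":8,"claw":5}
    - {"rx":0,"ry":0,"rz":0,"tx":0.7,"ty":-0.1,"tz":10,"claw":5}
  force: 80

```text
time: 12.72
position: [0.5781, 0.0146, 0.1351]
eef_rot: [0.707, 0.707, -0.0, -0.0]
contact_force: [-0.1, -0.5, -0.5]
opening: 0.0141
```

```bash
python3 - <<'E'
from h import *
s=state();print(s['time'],s['position'],s['contact_force'],s['ft_torque'])
E
```

```text
12.725 [0.57808642 0.01456555 0.1350916 ] [-0.11113137 -0.47572379 -0.53571475] [-0.05208961  0.05860938  0.01623629]
```

At z 0.135 there is no force, so the spindle is about 6 mm into the hole and the D fits. Pressing home and against the spring.

>>> apply_moves:
  series:
    - {"rx":0,"ry":0,"rz":0,"tx":0,"ty":0,"tz":3,"claw":5}
    - {"rx":0,"ry":0,"rz":0,"tx":0,"ty":0,"tz":6,"claw":5}
    - {"rx":0,"ry":0,"rz":0,"tx":0,"ty":0,"tz":9,"claw":5}
    - {"rx":0,"ry":0,"rz":0,"tx":0,"ty":0,"tz":11,"claw":5}
    - {"rx":0,"ry":0,"rz":0,"tx":0,"ty":0,"tz":13,"claw":5}
  force: 80

```text
time: 13.35
position: [0.5782, 0.0145, 0.1226]
eef_rot: [0.707, 0.707, -0.0, 0.0]
contact_force: [-2.8, -0.7, 7.4]
opening: 0.014
```

```bash
python3 - <<'E'
from h import *
s=state();print(s['time'],s['position'],s['contact_force'],s['ft_torque'],s['opening'])
E
```

```text
13.35 [0.57815943 0.01454281 0.12263925] [-2.82889375 -0.67222691  7.37585173] [-0.1090825   0.55939049 -0.02902902] 0.01404018188296397
```

>>> apply_moves:
  series:
    - {"rx":0,"ry":0,"rz":0,"tx":0,"ty":0,"tz":0.7,"claw":5}
    - {"rx":0,"ry":0,"rz":0,"tx":0,"ty":0,"tz":1.4,"claw":5}
    - {"rx":0,"ry":0,"rz":0,"tx":0,"ty":0,"tz":2,"claw":5}
    - {"rx":0,"ry":0,"rz":0,"tx":0,"ty":0,"tz":2,"claw":5}
    - {"rx":0,"ry":0,"rz":0,"tx":0,"ty":0,"tz":2,"claw":5}
  force: 80

```text
time: 13.98
position: [0.5782, 0.0145, 0.1211]
eef_rot: [0.707, 0.707, 0.0, 0.0]
contact_force: [-3.0, 0.8, 8.7]
opening: 0.0138
```

```bash
python3 - <<'E'
from h import *
s=state();print(s['time'],s['position'],s['contact_force'],s['ft_torque'],s['opening'],np.abs(s['qd']).max())
r=R.from_quat(s['eef_rot']);p=s['position']
im,d,W=grab('wrist')
px=np.c_[[a.ravel() for a in np.mgrid[0:640,0:400]]].T; px=px[d[px[:,1],px[:,0]]>0]
Q=withdepth(W,d,px); P=r.inv().apply(Q-p)*1000
k=(np.hypot(P[:,0],P[:,1])<26)&(P[:,2]>-2)&(P[:,2]<14)&(P[:,1]<-12); print('skirt top tool z',k.sum(),np.percentile(P[k,2],[10,50,90]),'world z',np.median(Q[k,2]))
t=(np.hypot(P[:,0],P[:,1])<26)&(P[:,2]<-10)&(P[:,2]>-30)&(np.abs(P[:,0])<7)
print('bar top',np.percentile(P[t],[2,50,98],axis=0))
b=im[10:,:]; u=cv2.projectPoints(p.reshape(1,3),W['rvec'],W['tvec'],W['mtx'],W['D'])[0].ravel()
x,y=int(u[0]),min(int(u[1]),310); w1=cv2.resize(im[y-90:y+90,x-90:x+90],(400,400))
a,e,M=grab('side');u=cv2.projectPoints(p.reshape(1,3),M['rvec'],M['tvec'],M['mtx'],M['D'])[0].ravel().astype(int)
w2=cv2.resize(np.clip(a[u[1]-40:u[1]+40,u[0]-40:u[0]+40]*1.5,0,255).astype(np.uint8),(400,400),interpolation=cv2.INTER_CUBIC)
cv2.imwrite('pics/home.png',np.hstack([w1,w2]))
E
```

```text
13.975 [0.57817654 0.01453079 0.12111231] [-2.97804402  0.78764686  8.66156459] [-0.05582286  0.66494879 -0.00979345] 0.013830457010019979 0.0020420015494910914
skirt top tool z 1427 [ 4.34248468  7.0007282  11.0283324 ] world z 0.11410540778163797
bar top [[ -6.64282575 -23.27237732 -21.22280963]
 [ -0.2215982   -3.25726336 -18.20081565]
 [  6.75654822  22.4324471  -12.60029242]]
```

View pics/home.png

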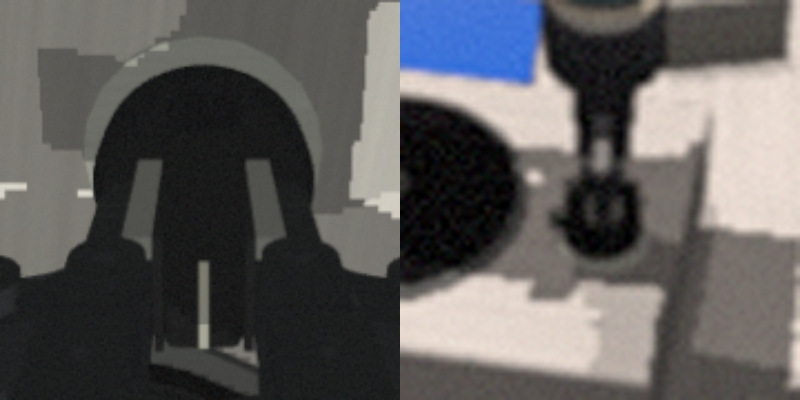

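The wrist crop (left) shows the knob concentric with the aluminium disc and the pointer line at (204,300). The side crop shows it upright and low on the deck. The 8.7 N push corresponds to about 4.9 mm of spindle travel and the height gives about 5.7 mm. The bar's height in the grip hasn't changed, so it hasn't slipped. Handing in.

```bash
python3 -c "
from bench import *
print(job_done()); s=state(); print(s['time'],s['position'],s['contact_force'],s['opening'])"
```

```text
the job is handed in; nothing more can be done
None
the job is handed in; nothing more can be done
```

The job is handed in at about 14 s of the 61 s allowed; no verdict was reported. I turned the smaller isolator to off, picked up the black knob and pushed it home on the spindle. The arm still holds it pressed down.

Last checks:
- **Isolator:** the handle bar measured 10.05° against the box's 10.02°, so it is at off.
- **Fit on the spindle:** the knob went on with no force for the first 6 mm or so. TCP (0.5782, 0.0145) is within about 0.3 mm of the measured spindle axis (0.578, 0.0147).
- **Key angle:** I read the spindle's flat as 0°; the two views gave -2.7° and +1.0°. The knob's pointer is at about 0°, so this is inside the 0.25 rad limit.
- **Press on the spring:** the push is 8.7 N. That means about 4.9 mm of travel by force and about 5.7 mm by height. The two differ by 0.8 mm, but both are well over 3 mm.
- **Grip:** commanded at 80 N, opening 13.8 mm, and the knob has not slipped in the fingers.

**Problems on the way:**
- The first move was refused because it left out the zero-valued keys, so I sent it again.
- One wrist crop was mis-centred, so I checked the knob by depth instead.
- A circle fit to the held knob's skirt gave a 24 mm radius, not 26 mm. I took its centre from the bar instead.
- I did not re-measure the pan, shaker and spatula at the end. My path passed above or clear of them.

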